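# Draw the shelf plank out to the pointer and hold it

## Task

Slide the shelf plank, with the bisque angel riding on it, straight out along its plinth until its outer end is in line with the pointer on the display post. Keep the plank flat on the plinth without lifting or tipping it, do not touch or topple the angel, and leave the other ornaments and tools where they are. At the mark the plank would tip if let go, so finish still holding it, level and at rest at the mark.

Things in the scene. Friction and masses are not known exactly. Their poses are not given: they have to be found in the camera images.
- plinth: Fixed dark wooden plinth, 320 (its x) x 130 (its y) x 70 mm high. Origin: centre of its underside, on the table. Its +x points outward, the way the plank is to be slid (to the robot's right, give or take 0.28 rad); its outer end is at x = +160 mm. z up.
- plank: Loose light-wood shelf plank lying flat on the plinth (underside 70 mm above the table), 320 x 110 x 16 mm, about 0.4 kg, an upright rail across its inner end. Origin: centre of its underside; +x towards its outer end, within 0.04 rad of the plinth's +x. Slid out to the mark it tips over the plinth's edge unless its rail is held down (up to about 10 N).
- plank_end (a point): Middle of the upper edge of the plank's outer end: 160 mm from the plank's origin along its +x, 16 mm above its underside. Axes as the plank's.
- rail_top (a point): Middle of the top of the plank's upright rail, which stands across the full 110 mm width: 16 mm thick (plank x from -160 to -144 mm), 50 mm high over the plank's upper face, to be gripped across its thickness from above. This point: 152 mm from the plank's origin along -x, 66 mm above its underside. Axes as the plank's.
- angel: Loose white bisque angel, about 120 mm high on a round foot of 58 mm diameter, about 0.18 kg, standing free on the outer half of the plank. Origin: centre of its underside.
- post: Fixed brass display post, 234 mm high, on a gold-toned round foot (56 mm diameter), standing on the table beside the plank's path, on the side away from the robot. Its collar, with a knurled knob, carries the pointer. Origin: centre of its foot's underside; axes parallel to the plinth's.
- pointer_tip (a point): The mark: middle of the upper face of the tip of the pointer, a level dark steel bar 8 mm wide, 6 mm thick, reaching from the post's collar towards the plank's path, top 89 mm above the table, 15 mm short of the side of a plank centred on the plinth; 185 to 235 mm beyond the plinth's outer end. Axes parallel to the plinth's: the plank's end is at the mark when at x = 0 here.
- igloo: Bystander, loose, to be left alone: blue resin igloo, dome 96 mm across, 55 mm high.
- globe: Bystander, loose, to be left alone: clear glass globe 72 mm across on a dark wooden foot, 88 mm high overall.
- pedestal: Bystander, loose, to be left alone: empty gold-toned pedestal base, 72 mm across, 52 mm high.
- trinket_box: Bystander, loose, to be left alone: small wooden trinket box 74 x 54 mm, 45 mm high.
- screwdriver: Bystander, loose, to be left alone: screwdriver lying on the table.
- dish: Bystander, loose, to be left alone: white ceramic dish 90 mm across, 30 mm high.
- wax_jar: Bystander, loose, to be left alone: amber glass jar of 56 mm diameter, 70 mm high.
There are look-alikes about, which are no part of the job. Leave any purple or yellow look-alike of the angel alone.

How it is judged (in metres and radians):
On the way:
1. the plank, held by the fingers, has been drawn out to within 30 mm of the pointer, with the angel standing on it (x of plank_end in the frame of pointer_tip above -0.03 m and contact force between the fingers and plank above 1 N and angle between angel's own z axis and vertical below 0.15 rad and z of angel in the frame of plank between 0.008 and 0.026 m), for 0.1 s.
At the end, for the whole second after the job is handed in: Plank end within 8 mm of the pointer along the slide and 30 mm of the plinth's middle sideways; plank straight (0.12 rad), level (0.05 rad), on the plinth (-6/+8 mm), still (0.02 m/s), held by the fingers (over 2 N), off the post; angel upright on it (0.15 rad) (x of plank_end in the frame of pointer_tip between -0.008 and 0.008 m and y of plank_end in the frame of plinth between -0.03 and 0.03 m and angle between the x axis of plank and the x axis of plinth, either way round below 0.12 rad and angle between plank's own z axis and vertical below 0.05 rad and z of plank in the frame of plinth between 0.064 and 0.078 m and contact force between the fingers and plank above 2 N and contact force between plank and plinth above 0.5 N and contact force between plank and post below 0.5 N and linear speed of plank below 0.02 m/s and angle between angel's own z axis and vertical below 0.15 rad and z of angel in the frame of plank between 0.008 and 0.026 m); the arm keeps its last pose, push and grip.
It fails at once if the plank tips or is tilted (over 0.15 rad) (angle between plank's own z axis and vertical above 0.15 rad).
It fails at once if the plank is lifted off the plinth (its middle over 20 mm up) (z of plank in the frame of plinth above 0.09 m).
It fails at once if the angel topples (over 0.4 rad) (angle between angel's own z axis and vertical above 0.4 rad).
It fails at once if the angel is touched by the robot (contact force between any of the fingers, the arm and angel above 0.5 N).
It fails at once if a bystander is moved by more than 20 mm (distance of any of igloo, globe, pedestal, trinket_box, screwdriver, dish, wax_jar from where it was at the start of the episode above 0.02 m).
It also fails if it takes over 35 s, if anything falls off the work surface, if the arm or the gripper's body presses on something with over 40 N, if the wrist force passes 120 N, or if a joint passes its speed limit or range.

## Robot

A 6-joint arm with a two-finger parallel gripper is mounted at the origin on the work surface. World frame = base frame: x ahead of the robot, y to its left, z up, the work surface at z = 0. Lengths are in mm, angles in degrees, forces in N, time in s.
With the tool pointing down it reaches from about 350 to 850 mm from the base axis. Payload 8.1 kg.
Tool frame: the origin (TCP) lies between the finger pads; the fingertips stand 22 mm ahead of it and the grasp point (between the pads) lies 3 mm ahead of it; z points along the fingers, y is the direction in which the jaws open and shut (so a half turn about z gives the same grasp; the last joint's range is limited). The gripper opens to 85 mm and grips with 20 to 120 N. Pads are 22 mm wide; open, the fingers measure 114 mm over their backs; the gripper's body (76 mm by 85 mm) begins 54 mm behind the grasp point. The pads swing forward as they close: fully open they stand 13 mm farther back than shut.
Start: joints at [-81.841, 7.471, 85.268, -0, 87.261, -4.893], TCP at [135.521, -584.499, 253.292] pointing down, gripper open.
Joint ranges: [-169.43, 169.43], [-51.17, 129.36], [1.28, 143.12], [-76.62, 256.62], [0, 156.53], [-152.29, 152.29]. Speed limits (degrees/s): [136.94, 136.94, 159.86, 180, 180, 180].

## Interface

Orientations are given as [roll, pitch, yaw] about the fixed x, y, z axes, in that order (R = Rz(yaw) Ry(pitch) Rx(roll)).
In Python, from bench import r gives the robot as it stands.
- The arm moves only by the tool drive_tool, never from a script. Its argument "moves" is a list of rows, each a list of 2 entries, a list of its own where there are three numbers: the shift along the world's x, y, z in mm, then the turn about the world's z in degrees. A call has exactly 8 rows; each row is the pose to reach, as a shift and turn from the pose commanded when the call began; what a row does not reach only later rows make up. A row lasts 1/12 s, in which the tool goes at most 41.7 mm and 7.16 degrees, less where a joint would pass 70% of its speed; a pose out of reach is approached as far as the arm can. A call with a gripper value outside its range is refused whole. "fingers" is the finger opening in mm, from 0 to 85.4, set as the call begins (left out, the last holds). The fingers move at their own pace and stop on an object; "squeeze" is the grip in N (left out, the last holds). Time passes only in rows, so rows that repeat a pose let the fingers close, or fill a call up. It gives the time, the measured TCP pose, the force and the opening at its end, in the units of the state.
- r.sense(): the state, without advancing time (a new reading comes with each control period).
- r.snapshot(name): name is "scene" or "top" or "wrist"; returns a dict with "pixels" (420x560x3 uint8, red, green, blue), "camera_matrix" (3x3 intrinsics, pixels), "xyz" and "orientation" of the camera in the world. Camera axes: x right, y down, z forward; pixel columns grow to the right and rows downward; lengths in mm; the calibration is good to about 2 mm. A picture is of the moment at which its call begins. There is no depth.
- r.hand_in(): hands the job in, once; it reports no verdict.
The state is a dict: "time": time; "joint_pos": joint angles; "qd": joint speeds; "joint_efforts": joint torques, N m; "tool_pos": TCP position; "tcp_rot": TCP orientation; "ft_force": force on the tool from outside, world axes, zero at the start; "wrist_torque": the same for the moment, N m; "finger_gap": finger opening in mm.
Only numpy, scipy, OpenCV 4.12 (cv2) and the standard library are available. Lean on these libraries where they do the work, as an engineer would, in place of code of your own. Each camera call takes 0.05 s, during which the arm holds its last target.

## Working session

There is one attempt and no reset: what is moved stays moved. The work goes in short steps, Python scripts to look and compute and a tool call to move; the robot and the scene stay as the last step left them, time stands still between calls to the robot, and variables do not carry over. Pictures are saved under pics/ and viewed, and the job is handed in when it is done.

Besides the shell and the picture viewer there is one more tool, called by a JSON object that holds its "method" and its "body", one argument or row to a line. drive_tool: Moves the arm, as the interface text tells. Its arguments: {"type":"object","properties":{"moves":{"type":"array","items":{"type":"array"}},"fingers":{"type":"number"},"squeeze":{"type":"number"}},"required":["moves"]}

```bash
ls; mkdir -p pics
python3 - <<'E'
from bench import r
import cv2,pickle
d={}
for n in ["scene","top","wrist"]:
    s=r.snapshot(n); d[n]=s
    cv2.imwrite(f"pics/{n}0.png",s["pixels"][:,:,::-1]); print(n,s["camera_matrix"],s["xyz"],s["orientation"])
pickle.dump(d,open("d0.pkl","wb"))
print(r.sense())
E
```

```text
pics
scene [[472.39870666   0.         282.88883832]
 [  0.         472.39870666 196.69151727]
 [  0.           0.           1.        ]] [1487.33978706 -209.52741899 1140.94358684] [-136.3824275    -1.06021907   80.12873093]
top [[485.95222443   0.         278.58379622]
 [  0.         485.95222443 206.4614066 ]
 [  0.           0.           1.        ]] [ 394.27922385  -27.59989418 1589.89479904] [-174.25635385    0.20895408  -90.840216  ]
wrist [[325.03374      0.         280.06823101]
 [  0.         325.03374    209.52787727]
 [  0.           0.           1.        ]] [ 213.44383973 -565.98201968  374.41934712] [ 1.61825473e+02  1.38114664e-01 -7.69490190e+01]
{'time': 0.15, 'joint_pos': array([-8.18410982e+01,  7.50524355e+00,  8.53142382e+01,  2.10495778e-03,
        8.72619730e+01, -4.89433536e+00]), 'qd': array([ 0.04085619, -0.14401982, -0.21908838, -0.05597647, -0.00231662,
        0.03960189]), 'joint_efforts': array([-5.72614736e-04, -5.70061469e+01, -5.01159525e+01, -1.03559355e-04,
        9.65061336e-03,  1.74729189e-05]), 'tool_pos': array([ 135.47991018, -584.10840654,  252.49139913]), 'tcp_rot': array([-1.79919022e+02, -9.04433320e-03,  1.30531288e+01]), 'ft_force': array([0.83119328, 0.91176647, 0.56933396]), 'wrist_torque': array([-0.00218526, -0.00144862, -0.01346521]), 'finger_gap': 85.39846900045137}
```

View pics/scene0.png

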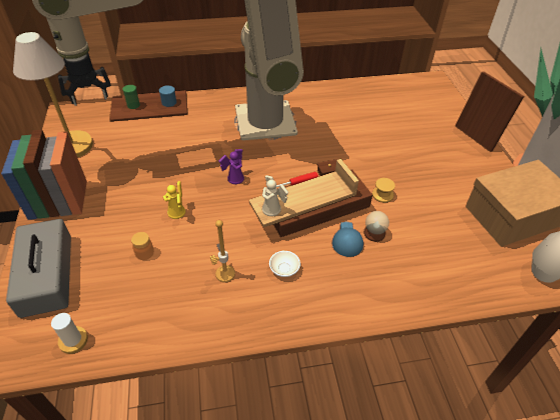

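View pics/top0.png

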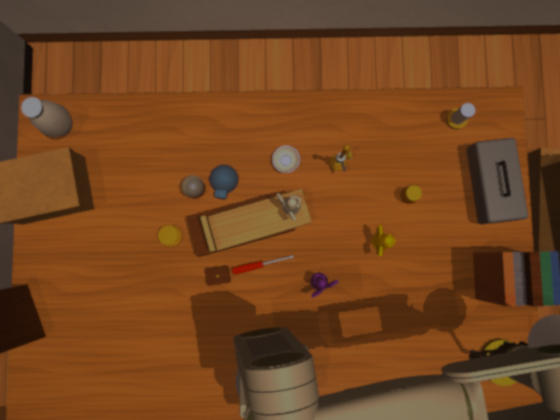

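View pics/wrist0.png

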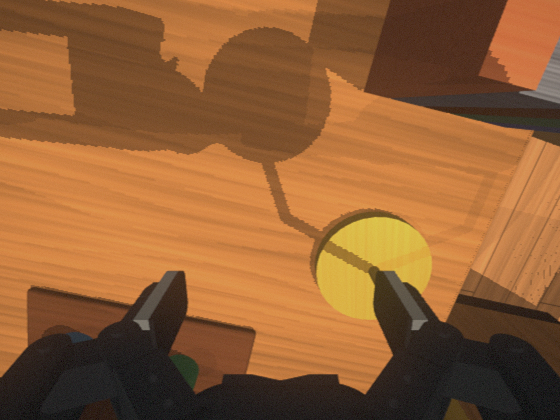

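Run:
```python
import cv2
a=cv2.imread("pics/top0.png")[130:300,150:370]; a=cv2.convertScaleAbs(a,alpha=1.6,beta=10)
cv2.imwrite("pics/top0c.png",cv2.resize(a,(776,600),interpolation=cv2.INTER_CUBIC))
a=cv2.imread("pics/scene0.png")[140:300,190:400]
cv2.imwrite("pics/scene0c.png",cv2.resize(a,(788,600),interpolation=cv2.INTER_CUBIC))
```

```text
(no output)
```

View pics/top0c.png

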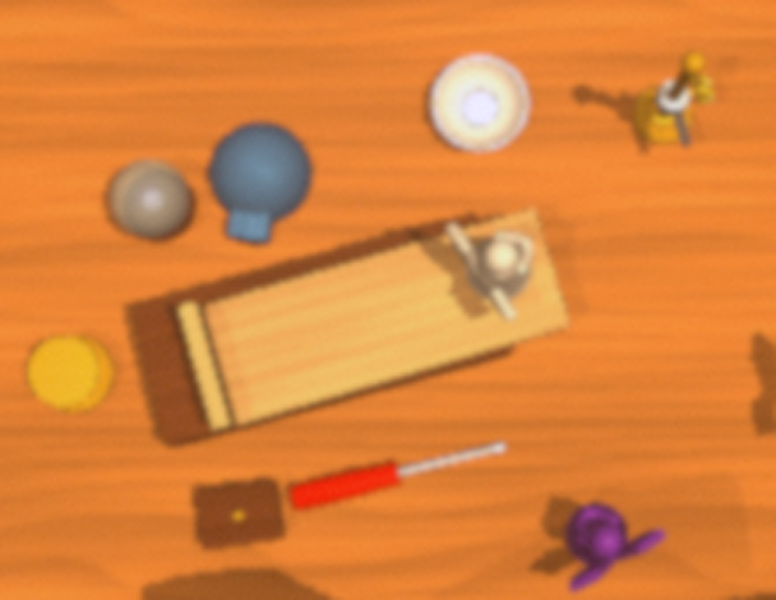

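View pics/scene0c.png

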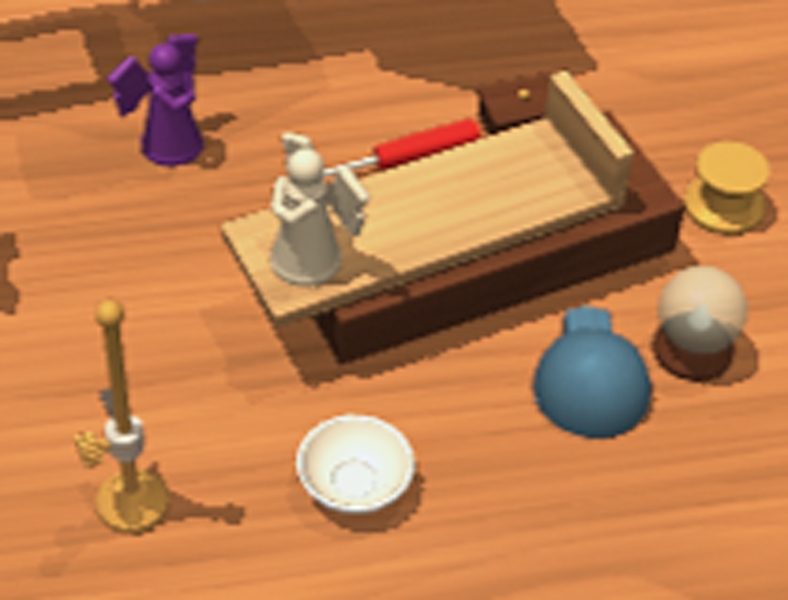

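```bash
cat > h.py <<'E'
import numpy as np
from scipy.spatial.transform import Rotation as R
def ray(s,u,v,z):
    K=s["camera_matrix"];d=R.from_euler('xyz',s["orientation"],degrees=True).as_matrix()@np.linalg.solve(K,[u,v,1.])
    o=np.array(s["xyz"]);return o+d*(z-o[2])/d[2]
def proj(s,p):
    M=R.from_euler('xyz',s["orientation"],degrees=True).as_matrix()
    c=(np.atleast_2d(p)-s["xyz"])@M; q=c@np.array(s["camera_matrix"]).T; return q[:,:2]/q[:,2:]
E
python3 - <<'E'
import pickle;from h import *
d=pickle.load(open("d0.pkl","rb"))
T=[("plinthIF",127,303,70),("plinthIN",170,445,70),("plankOF",537,208,86),("plankON",568,327,86),("railIF",177,305,136),("railIN",212,430,136),("railOF",197,302,136),("railON",232,425,136),("tip",687,143,89),("tipc",680,105,89),("postfoot",662,118,0)]
for n,u,v,z in T: print(n,ray(d["top"],150+u*220/776,130+v*170/600,z).round(1))
print()
T=[("plinthOF",342,352,70),("plinthIF",684,208,70),("plankOF",278,318,86),("plankON",222,228,86),("railIF",630,158,136),("railIN",573,73,136),("tip",106,392,89),("postfoot",133,503,0)]
for n,u,v,z in T: print(n,ray(d["scene"],190+u*210/788,140+v*160/600,z).round(1))
E
```

```text
plinthIF [522.  266.8  70. ]
plinthIN [395.7 228.2  70. ]
plankOF [599.5 -99.   86. ]
plankON [ 493.7 -124.1   86. ]
railIF [514.1 211.4 136. ]
railIN [407.7 181.6 136. ]
railOF [516.4 194.4 136. ]
railON [411.7 164.7 136. ]
tip [ 655.1 -232.9   89. ]
tipc [ 689.4 -227.6   89. ]
postfoot [ 694.7 -222.2    0. ]

plinthOF [631.8 -45.7  70. ]
plinthIF [523.4 264.7  70. ]
plankOF [603.3 -91.6  86. ]
plankON [ 501.4 -122.7   86. ]
railIF [521.9 208.9 136. ]
railIN [414.8 189.6 136. ]
tip [ 657.2 -228.8   89. ]
postfoot [ 697.5 -218.5    0. ]
```

{"method": "drive_tool", "body": {
  "moves": [
    [[10,20,20],0],
    [[30,50,40],0],
    [[50,75,60],1],
    [[70,105,70],2],
    [[90,135,70],2.5],
    [[115,165,70],2.5],
    [[135,195,70],2.5],
    [[160,225,70],2.5]
  ]
}}

```text
time: 0.82
tool_pos: [295.8, -357.9, 323.2]
tcp_rot: [180.0, 0.0, 15.5]
ft_force: [1.3, 1.2, -0.6]
finger_gap: 85.5
```

{"method": "drive_tool", "body": {
  "moves": [
    [[22,30,0],0],
    [[45,60,0],0],
    [[68,90,0],0],
    [[92,125,0],0],
    [[120,160,0],0],
    [[145,195,0],0],
    [[170,225,0],0],
    [[190,255,0],0]
  ]
}}

```text
time: 1.48
tool_pos: [486.6, -102.3, 323.1]
tcp_rot: [180.0, -0.0, 15.6]
ft_force: [0.6, -1.1, 0.2]
finger_gap: 85.3
```

{"method": "drive_tool", "body": {
  "moves": [
    [[12,16,0],0],
    [[24,32,0],0],
    [[34,44,0],0],
    [[35,44,0],0],
    [[35,44,0],0],
    [[35,44,0],0],
    [[35,44,0],0],
    [[35,44,0],0]
  ]
}}

```text
time: 2.15
tool_pos: [520.1, -61.3, 323.4]
tcp_rot: [180.0, 0.0, 15.5]
ft_force: [-0.0, 0.5, 0.7]
finger_gap: 85.5
```

Run:
```python
from bench import r
import cv2,pickle
d={}
for n in ["top","wrist"]:
    s=r.snapshot(n); d[n]=s
    cv2.imwrite(f"pics/{n}1.png",s["pixels"][:,:,::-1])
pickle.dump(d,open("d1.pkl","wb"))
s=d["wrist"];print(s["xyz"],s["orientation"]); q=r.sense();print(q["time"],q["tool_pos"],q["tcp_rot"],q["joint_pos"])
```

```text
[597.29693134 -39.69347551 445.49984312] [ 1.61826272e+02  3.43870107e-02 -7.45184501e+01]
2.25 [520.22043662 -61.16567756 323.41830146] [ 1.79991583e+02 -7.45094553e-03  1.54871592e+01] [-1.23126549e+01 -5.48000314e+00  9.11142502e+01 -3.98167557e-03
  9.43552366e+01  6.21998837e+01]
```

View pics/wrist1.png

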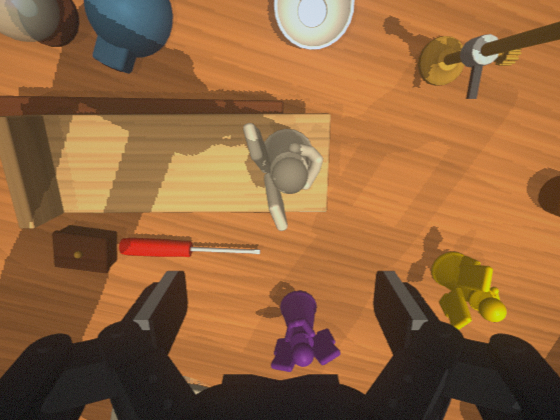

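Run:
```python
import cv2
a=cv2.imread("pics/wrist1.png")
def c(n,x0,y0,w,h,k):
    cv2.imwrite(f"pics/{n}.png",cv2.resize(a[y0:y0+h,x0:x0+w],None,fx=k,fy=k,interpolation=cv2.INTER_CUBIC))
c("w1a",0,80,130,150,4)
c("w1b",230,80,130,150,4)
c("w1c",400,20,130,100,6)
```

```text
(no output)
```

View pics/w1a.png

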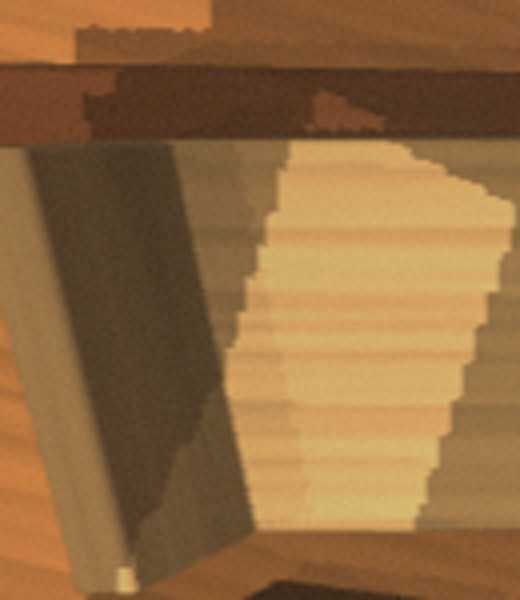

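View pics/w1b.png

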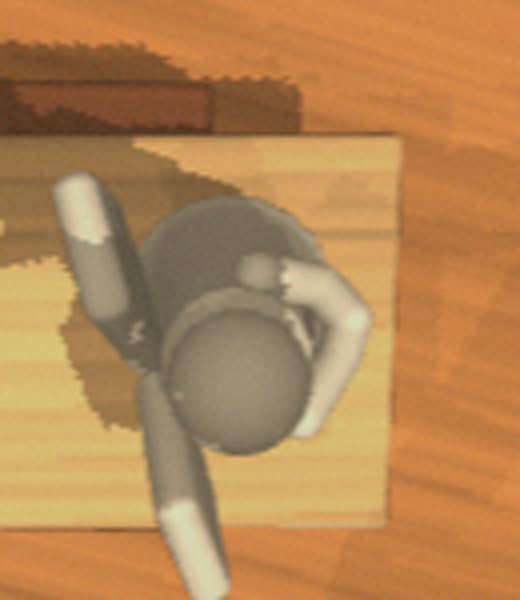

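View pics/w1c.png

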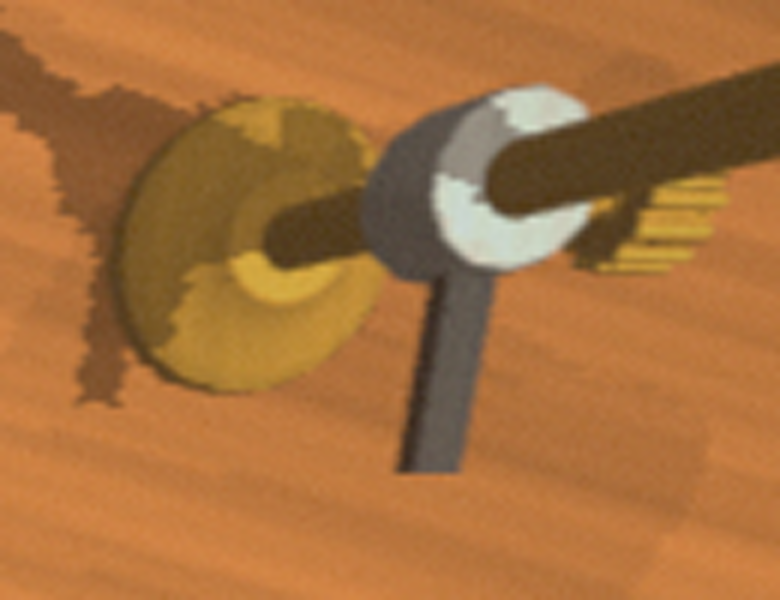

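Run:
```python
import pickle;from h import *
d=pickle.load(open("d1.pkl","rb"));s=d["wrist"]
T=dict(tip=(473,98.3,89),OF=(330.5,114.2,86),ON=(326.5,211.5,86),RN=(63.7,212.5,86),RF=(43.7,115,86),railON=(33.7,227.5,136),railOF=(6.2,116.7,136),railIN=(20,228,136),plOF=(283,100,70),plF2=(75,96.5,70))
P={k:ray(s,*v) for k,v in T.items()}
for k in P: print(k,P[k].round(1))
g=lambda a,b:np.degrees(np.arctan2(*(P[b]-P[a])[[1,0]]))
print("dirs",g("RF","OF"),g("RN","ON"),"end",g("ON","OF")-90,"rail",g("railON","railOF")-90,"plinth",g("plF2","plOF"))
e=(P["OF"]+P["ON"])/2;print("end",e, "len",np.linalg.norm(P["OF"]-P["RF"]),np.linalg.norm(P["OF"]-P["ON"]))
for a in (-74,-74.5,-75,-75.5):
    u=np.array([np.cos(np.radians(a)),np.sin(np.radians(a)),0]);n=np.array([-u[1],u[0],0])
    print(a,"slide",(P["tip"]-e)@u,"lat tip-end",(P["tip"]-e)@n,"tip-plF lat",(P["tip"]-P["plOF"])@n,"beyond",(P["tip"]-P["plOF"])@u,"end vs plinth mid",(e-P["plOF"])@n+65, "rail mid",e-u*312)
```

```text
tip [ 655.  -231.2   89. ]
OF [600.5 -94.2  86. ]
ON [ 495.6 -123.8   86. ]
RN [412.5 171.6  86. ]
RF [518.3 199.4  86. ]
railON [413.5 170.7 136. ]
railOF [518.6 199.2 136. ]
railIN [409.2 184.1 136. ]
plOF [600.9 -41.8  70. ]
plF2 [543.8 178.   70. ]
dirs -74.36388017464934 -74.2769442704327 end -74.19911074990657 rail -74.79813994329992 plinth -75.43226737795442
end [ 548.05754156 -108.98633644   86.        ] len 304.8324581120951 108.95397325817146
-74 slide 146.94116490245398 lat tip-end 69.08488525606509 tip-plF lat -0.26061429300115313 beyond 196.9666755527754 end vs plinth mid -4.345499549066261 rail mid [462.05868655 190.92731269  86.        ]
-74.5 slide 146.33269812955925 lat tip-end 70.36454200701614 tip-plF lat 1.4582323166005258 beyond 196.96144992518924 end vs plinth mid -3.906309690415611 rail mid [464.67916822 191.66636496  86.        ]
-75 slide 145.71308755515187 lat tip-end 71.63884022566597 tip-plF lat 3.176967876165572 beyond 196.94122492062402 end vs plinth mid -3.4618723495003962 rail mid [467.30599949 192.38252136  86.        ]
-75.5 slide 145.08238036497602 lat tip-end 72.90768286927154 tip-plF lat 4.895461497326672 beyond 196.90600207929214 end vs plinth mid -3.012221371944861 rail mid [469.9389803  193.07572735  86.        ]
```

{"method": "drive_tool", "body": {
  "moves": [
    [[-5,25,0],0],
    [[-14,62,0],0],
    [[-22,100,0],0],
    [[-31,138,0],0],
    [[-39,176,0],0],
    [[-47,212,0],0],
    [[-54,242,-5],0],
    [[-56.5,252.5,-25],0]
  ]
}}

```text
time: 2.92
tool_pos: [464.3, 195.8, 301.8]
tcp_rot: [-179.9, -0.4, 15.7]
ft_force: [-0.1, -0.2, 0.1]
finger_gap: 85.3
```

{"method": "drive_tool", "body": {
  "moves": [
    [[0,0,-20],0],
    [[0,0,-45],0],
    [[0,0,-70],0],
    [[0,0,-90],0],
    [[0,0,-98],0],
    [[0,0,-98],0],
    [[0,0,-98],0],
    [[0,0,-98],0]
  ]
}}

```text
time: 3.58
tool_pos: [465.0, 192.1, 202.2]
tcp_rot: [180.0, -0.1, 15.5]
ft_force: [0.0, -0.3, 0.2]
finger_gap: 85.1
```

Run:
```python
from bench import r
from h import *
import cv2,pickle
s=r.snapshot("wrist");cv2.imwrite("pics/wrist2.png",s["pixels"][:,:,::-1])
pickle.dump(s,open("d2.pkl","wb"))
q=r.sense();print(q["time"],q["tool_pos"],q["tcp_rot"],q["joint_pos"],q["ft_force"])
# predicted rail top corners
c=np.array([464,192,136.]);u=np.array([.27,-.963,0]);n=np.array([.963,.27,0])
print(proj(s,[c+u*8+n*55,c+u*8-n*55,c-u*8-n*55,c-u*8+n*55]).round(1))
```

```text
3.6333 [465.16225345 192.18209096 202.33017843] [-1.79995711e+02 -1.78988860e-01  1.55366587e+01] [ 1.66086246e+01 -6.11558047e+00  1.04323010e+02  9.50309895e-04
  8.16135329e+01  9.10718221e+01] [ 0.99310205 -1.27374725  0.354967  ]
[[294.  150.8]
 [292.2 313.5]
 [268.7 313.5]
 [266.2 150.8]]
```

View pics/wrist2.png

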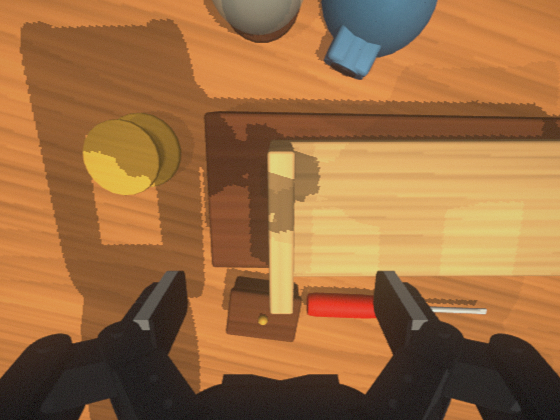

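{"method": "drive_tool", "body": {
  "moves": [
    [[0,0,-15],0],
    [[0,0,-32],0],
    [[0,0,-50],0],
    [[0,0,-66],0],
    [[0,0,-77],0],
    [[0,0,-83],0],
    [[0,0,-83],0],
    [[0,0,-83],0]
  ]
}}

```text
time: 4.3
tool_pos: [464.5, 192.1, 118.1]
tcp_rot: [-180.0, -0.0, 15.5]
ft_force: [-1.1, -0.3, 0.6]
finger_gap: 85.6
```

Run:
```python
from bench import r
import cv2
s=r.snapshot("wrist");cv2.imwrite("pics/wrist3.png",s["pixels"][:,:,::-1])
q=r.sense();print(q["time"],q["tool_pos"],q["tcp_rot"],q["ft_force"])
```

```text
4.35 [464.8167917  192.24214248 118.52815917] [-1.79997310e+02 -9.77247951e-02  1.55503025e+01] [ 0.56229042 -0.15833895  0.58852618]
```

View pics/wrist3.png

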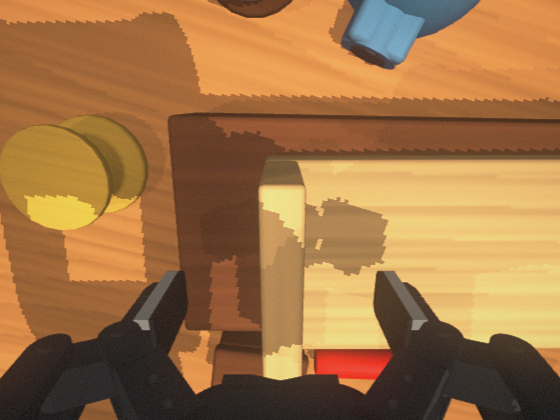

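{"method": "drive_tool", "body": {
  "moves": [
    [[0,0,0],0],
    [[0,0,0],0],
    [[0,0,0],0],
    [[0,0,0],0],
    [[0,0,0],0],
    [[0,0,0],0],
    [[0,0,0],0],
    [[0,0,0],0]
  ],
  "fingers": 22,
  "squeeze": 30
}}

```text
time: 5.02
tool_pos: [464.0, 192.0, 117.3]
tcp_rot: [-180.0, 0.0, 15.5]
ft_force: [0.9, 0.5, 0.2]
finger_gap: 21.8
```

{"method": "drive_tool", "body": {
  "moves": [
    [[0,0,0],0],
    [[0,0,0],0],
    [[0,0,0],0],
    [[0,0,0],0],
    [[0,0,0],0],
    [[0,0,0],0],
    [[0,0,0],0],
    [[0,0,0],0]
  ],
  "fingers": 5,
  "squeeze": 50
}}

```text
time: 5.68
tool_pos: [464.1, 192.0, 117.4]
tcp_rot: [180.0, -0.0, 15.6]
ft_force: [0.3, -1.6, 2.0]
finger_gap: 16.2
```

Run:
```python
from bench import r
import cv2
s=r.snapshot("wrist");cv2.imwrite("pics/wrist4.png",s["pixels"][:,:,::-1])
q=r.sense();print(q["time"],q["tool_pos"],q["tcp_rot"],q["ft_force"],q["wrist_torque"],q["finger_gap"])
```

```text
5.7333 [464.1432216  191.9629237  117.40411656] [ 1.79994643e+02 -1.29001397e-02  1.55489920e+01] [ 1.10465149 -1.80038449  1.48172956] [-0.09366854 -0.08534423  0.05110935] 15.558864181739752
```

View pics/wrist4.png

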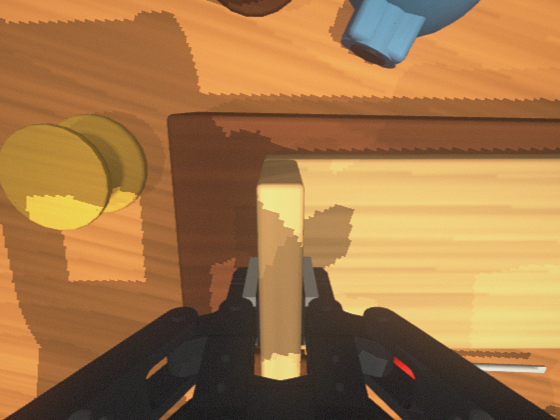

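{"method": "drive_tool", "body": {
  "moves": [
    [[0.25,-1,0],0],
    [[0.75,-2.9,0],0],
    [[1.5,-5.8,0],0],
    [[2.5,-9.7,0],0],
    [[3.75,-14.5,0],0],
    [[5,-19.4,0],0],
    [[6.5,-25.2,0],0],
    [[8,-31,0],0]
  ],
  "squeeze": 80
}}

```text
time: 6.4
tool_pos: [472.2, 160.5, 117.4]
tcp_rot: [-180.0, -0.0, 15.5]
ft_force: [-1.3, 4.9, 4.5]
finger_gap: 15.0
```

{"method": "drive_tool", "body": {
  "moves": [
    [[1.5,-5.8,0],0],
    [[3,-11.6,0],0],
    [[4.4,-17,0],0],
    [[5.6,-21.8,0],0],
    [[6.6,-25.7,0],0],
    [[7.4,-28.6,0],0],
    [[7.9,-30.5,0],0],
    [[8,-31,0],0]
  ]
}}

```text
time: 7.07
tool_pos: [480.2, 129.6, 117.4]
tcp_rot: [-180.0, -0.0, 15.5]
ft_force: [-1.4, 5.0, 4.0]
finger_gap: 15.5
```

Run:
```python
from bench import r
import cv2
s=r.snapshot("wrist");cv2.imwrite("pics/wrist5.png",s["pixels"][:,:,::-1])
s=r.snapshot("scene");cv2.imwrite("pics/scene5.png",cv2.resize(s["pixels"][140:300,190:400,::-1],(788,600),interpolation=cv2.INTER_CUBIC))
q=r.sense();print(q["time"],q["tool_pos"],q["tcp_rot"],q["ft_force"],q["wrist_torque"],q["finger_gap"])
```

```text
7.1667 [480.19794293 129.59151695 117.41198516] [ 1.79979607e+02 -8.71898664e-03  1.55335156e+01] [-1.12117781  2.67923729  5.28571317] [0.41460746 0.13314498 0.08103577] 15.188692151452159
```

View pics/scene5.png

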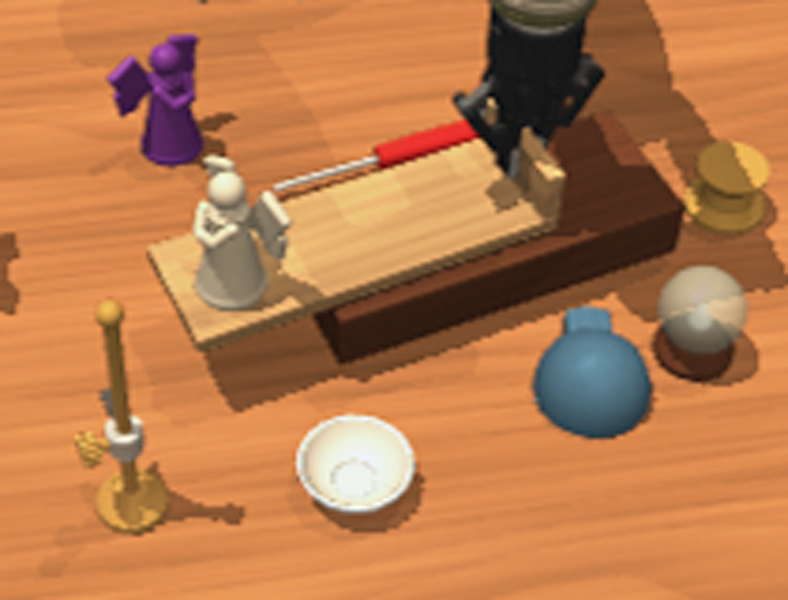

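View pics/wrist5.png

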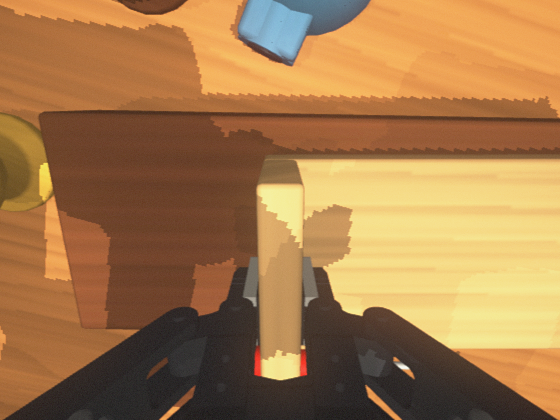

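{"method": "drive_tool", "body": {
  "moves": [
    [[0.25,-1,0],0],
    [[0.75,-2.9,0],0],
    [[1.5,-5.8,0],0],
    [[2.5,-9.7,0],0],
    [[3.75,-14.5,0],0],
    [[5,-19.4,0],0],
    [[6.5,-25.2,0],0],
    [[8,-31,0],0]
  ],
  "squeeze": 100
}}

```text
time: 7.83
tool_pos: [488.1, 99.0, 117.5]
tcp_rot: [-180.0, -0.0, 15.6]
ft_force: [-2.4, 5.5, 6.3]
finger_gap: 14.8
```

{"method": "drive_tool", "body": {
  "moves": [
    [[1.5,-5.8,0],0],
    [[3,-11.6,0],0],
    [[4.4,-17,0],0],
    [[5.6,-21.8,0],0],
    [[6.8,-26.2,0],0],
    [[7.8,-30,0],0],
    [[8.4,-32.4,0],0],
    [[8.75,-33.9,0],0]
  ]
}}

```text
time: 8.5
tool_pos: [496.8, 65.1, 117.5]
tcp_rot: [-180.0, -0.0, 15.6]
ft_force: [-1.3, 6.7, 6.1]
finger_gap: 14.8
```

Run:
```python
from bench import r
import cv2,pickle
d={}
for n in ["scene","top","wrist"]:
    s=r.snapshot(n); d[n]=s
a=d["scene"]["pixels"][150:270,195:365,::-1];cv2.imwrite("pics/scene6.png",cv2.resize(a,(765,540),interpolation=cv2.INTER_CUBIC))
a=d["top"]["pixels"][130:260,230:400,::-1];cv2.imwrite("pics/top6.png",cv2.resize(cv2.convertScaleAbs(a,alpha=1.6,beta=10),(765,585),interpolation=cv2.INTER_CUBIC))
cv2.imwrite("pics/wrist6.png",d["wrist"]["pixels"][:,:,::-1])
pickle.dump(d,open("d6.pkl","wb"))
q=r.sense();print(q["time"],q["tool_pos"],q["tcp_rot"],q["ft_force"],q["wrist_torque"],q["finger_gap"])
```

```text
8.65 [496.87945172  64.87870192 117.45448986] [ 1.79985828e+02 -5.83915489e-03  1.55486360e+01] [0.54555337 3.03220431 5.59064927] [0.58961375 0.11175347 0.00981028] 15.270133684724236
```

View pics/scene6.png

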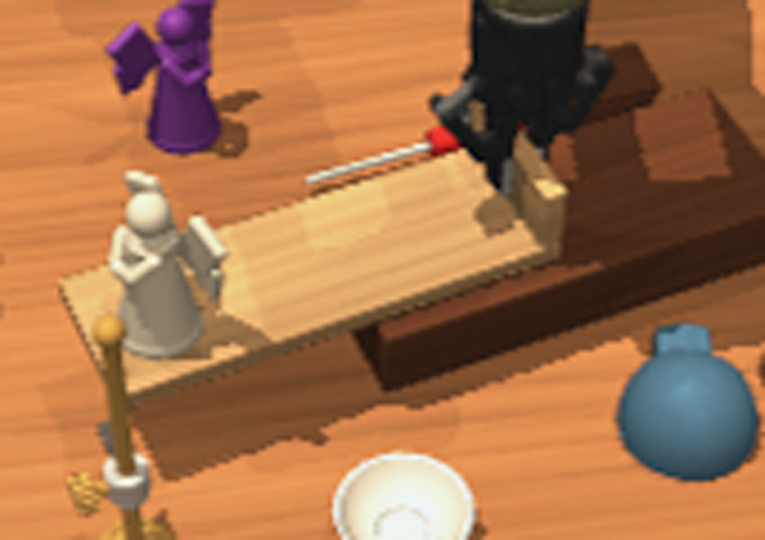

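View pics/top6.png

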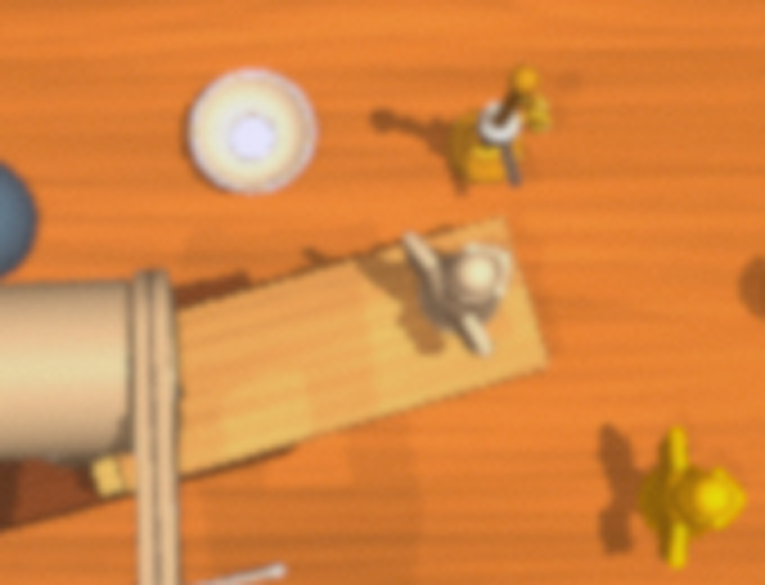

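View pics/wrist6.png

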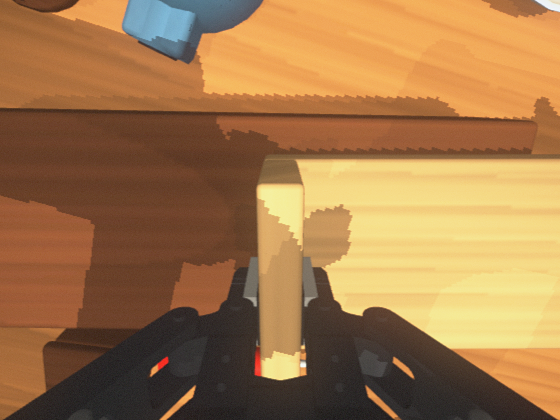

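```bash
python3 - <<'E'
import pickle;from h import *
d=pickle.load(open("d6.pkl","rb"));
u=np.array([.2504,-.9681,0]);n=np.array([.9681,.2504,0])
f=lambda s,x,y,z:ray(d[s],x,y,z)
t=f("top",230+516/4.5,130+184/4.5,89);a=f("top",230+504/4.5,130+217/4.5,86);b=f("top",230+547/4.5,130+366/4.5,86)
print(t,a,b,"remain",(t-(a+b)/2)@u)
b2=f("scene",195+60/4.5,150+285/4.5,86);a2=f("scene",195+130/4.5,150+402/4.5,86);t2=np.array([655,-231.2,89])
print(a2,b2,(t2-(a2+b2)/2)@u, (t2-(a+b)/2)@u)
# kinematic end
for ang in(-74.35,-74.45):
  e=np.array([496.9,65.0,86])+312*np.array([np.cos(np.radians(ang)),np.sin(np.radians(ang)),0]);print(e,(t2-e)@u,proj(d["top"],e),proj(d["top"],t2))
E
python3 - <<'E'
import cv2,pickle
d=pickle.load(open("d6.pkl","rb"))
a=d["top"]["pixels"][155:220,310:375,::-1];cv2.imwrite("pics/top6c.png",cv2.resize(cv2.convertScaleAbs(a,alpha=1.6,beta=10),(585,585),interpolation=cv2.INTER_CUBIC))
E
```

```text
[ 653.93899576 -232.50750951   89.        ] [ 631.3737331  -223.92681496   86.        ] [ 526.99929308 -250.70316542   86.        ] remain 14.063899607506274
[ 638.78810838 -211.71114746   86.        ] [ 533.35123479 -248.75698821   86.        ] 18.19527316476045 13.06377511701644
[ 581.06519364 -235.43338726   86.        ] 14.414933307625844 [[346.14007357 194.13118234]] [[344.23870345 170.56001142]]
[ 580.54071053 -235.57982557   86.        ] 14.404496945236374 [[346.19187841 194.29747106]] [[344.23870345 170.56001142]]
```

View pics/top6c.png

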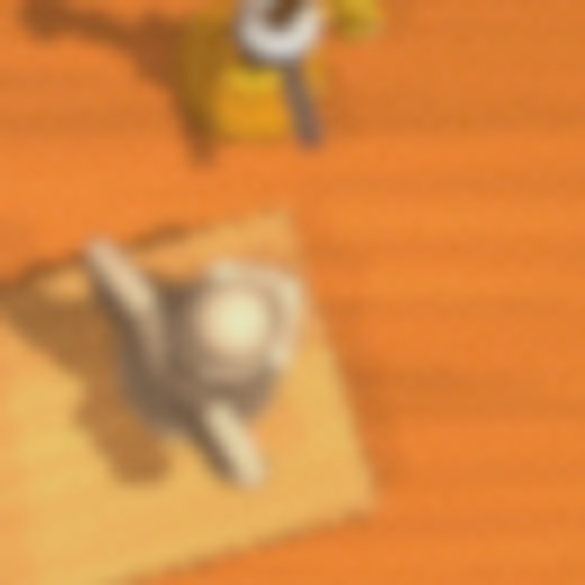

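{"method": "drive_tool", "body": {
  "moves": [
    [[0.25,-1,0],0],
    [[0.75,-2.9,0],0],
    [[1.4,-5.4,0],0],
    [[2.1,-8.1,0],0],
    [[2.7,-10.6,0],0],
    [[3.2,-12.4,0],0],
    [[3.45,-13.4,0],0],
    [[3.55,-13.8,0],0]
  ]
}}

```text
time: 9.32
tool_pos: [500.3, 51.4, 117.5]
tcp_rot: [-180.0, -0.0, 15.6]
ft_force: [-1.6, 6.2, 5.5]
finger_gap: 14.7
```

{"method": "drive_tool", "body": {
  "moves": [
    [[0,0,0],0],
    [[0,0,0],0],
    [[0,0,0],0],
    [[0,0,0],0],
    [[0,0,0],0],
    [[0,0,0],0],
    [[0,0,0],0],
    [[0,0,0],0]
  ]
}}

```text
time: 9.98
tool_pos: [500.4, 51.4, 117.5]
tcp_rot: [-180.0, -0.0, 15.6]
ft_force: [-0.9, 4.7, 6.2]
finger_gap: 15.0
```

Run:
```python
from bench import r
import cv2,pickle
from h import *
d={}
for n in ["scene","top"]:
    s=r.snapshot(n); d[n]=s
a=d["scene"]["pixels"][180:280,190:320,::-1];cv2.imwrite("pics/scene7.png",cv2.resize(a,(780,600),interpolation=cv2.INTER_CUBIC))
a=d["top"]["pixels"][155:220,310:375,::-1];cv2.imwrite("pics/top7.png",cv2.resize(cv2.convertScaleAbs(a,alpha=1.6,beta=10),(585,585),interpolation=cv2.INTER_CUBIC))
pickle.dump(d,open("d7.pkl","wb"))
q=r.sense();print(q["time"],q["tool_pos"],q["tcp_rot"],q["ft_force"],q["wrist_torque"],q["finger_gap"])
```

```text
10.0833 [500.35628781  51.41685862 117.50481595] [-1.79993031e+02 -7.76749796e-03  1.55619399e+01] [-0.97420551  5.09607732  5.57812621] [0.7137994  0.24795859 0.00599108] 14.622561990991011
```

View pics/scene7.png

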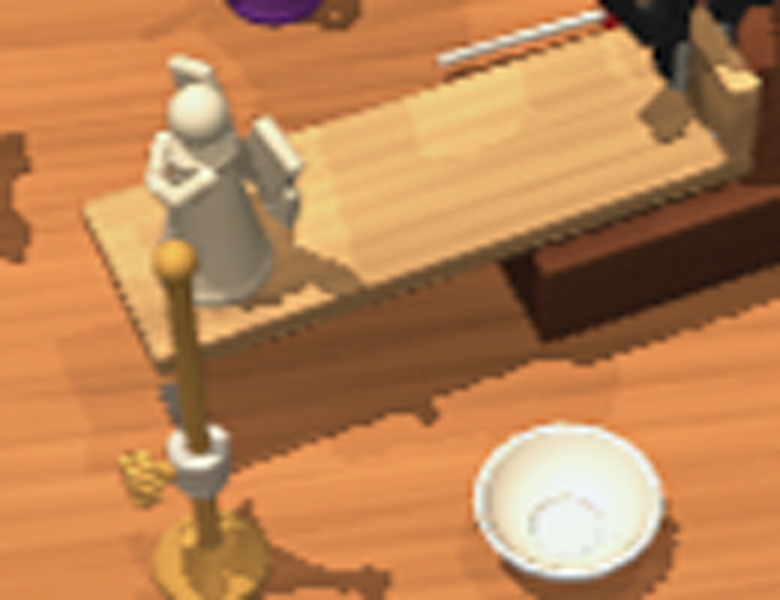

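View pics/top7.png

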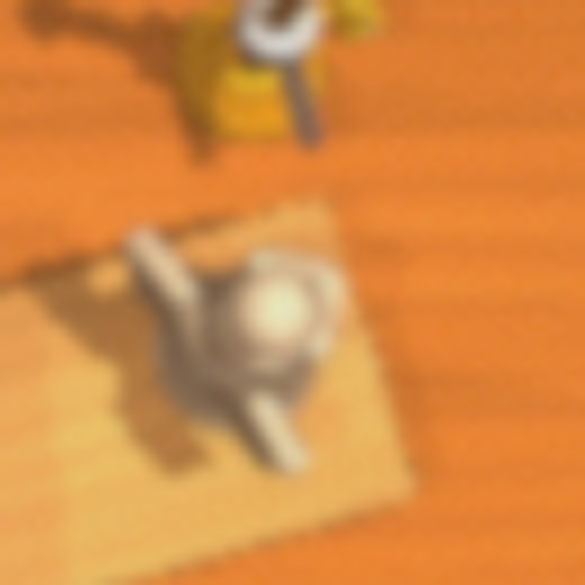

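Run:
```python
import pickle;from h import *
d=pickle.load(open("d7.pkl","rb"))
u=np.array([.2504,-.9681,0]);n=np.array([.9681,.2504,0])
f=lambda x,y,z:ray(d["top"],310+x/9,155+y/9,z)
t=f(313,145,89);a=f(328,200,86);b=f(415,492,86);print(t,a,b,np.linalg.norm(a-b),"remain",(t-(a+b)/2)@u)
g=lambda x,y,z:ray(d["scene"],190+x/6,180+y/6,z)
a=g(160,366,86);b=g(82,207,86);t=g(165,388,89);print(t,a,b,np.linalg.norm(a-b),"scene remain",(t-(a+b)/2)@u)
```

```text
[ 653.23067345 -232.83469541   89.        ] [ 634.32289456 -237.90714369   86.        ] [ 531.98386372 -265.00000835   86.        ] 105.86453868131913 remain -0.47758382846043873
[ 657.34629936 -230.94169105   89.        ] [ 641.57301714 -232.30986449   86.        ] [ 535.84419056 -262.67838777   86.        ] 110.00378164837966 scene remain 1.162466556803379
```

```bash
python3 -c "
from bench import r
print(r.hand_in())"
```

```text
the job is handed in; nothing more can be done
None
```

I gripped the plank by its rail and slid it about 145 mm out along the plinth to the pointer. The job was handed in at about 10.1 s of the 35 s allowed, with the arm still holding the plank. No verdict was reported back.

- **Position:** my last checks put the plank's end 0.5 mm past the mark (top camera), 1.2 mm short (scene camera) and about 0.2 mm short (arm pose). They disagree by less than 2 mm, well inside the 8 mm limit. One earlier scene-camera reading, taken with about 14 mm left to go, was 4 mm off the others. I judged it a poorly read corner and went with the other two.
- **Hold:** the grip was set to 100 N on the 16 mm rail, with about 5.6 N holding it down. The tool stayed level and at the same height throughout.
- **Angel and bystanders:** the angel was standing upright on the plank in the last pictures. The ornaments in view hadn't visibly moved, but I checked that only by eye. The final pictures were close crops that left several of them out of frame.
- **Not measured:** I did not measure the plank's own tilt or its clearance from the post. I inferred the tilt from the steady tool pose and the clearance from the pictures.

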